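# Find the heavy side of a centrifuge rotor on the balancing stand and hold it down

### The arm

A 6-joint arm with a two-finger parallel gripper is mounted at the origin on a cart in front of the work surface, level with it; the furniture and walls round the work are solid. World frame = base frame: x ahead of the robot, y to its left, z up, the work surface at z = 0. Lengths are in m, angles in rad, forces in N, time in s.
With the tool pointing down it reaches from about 0.25 to 0.725 m from the base axis. Payload 4 kg.
Tool frame: the origin (TCP) lies midway between the tips of the shut fingers; the grasp point (between the pads) lies 19 mm behind it; x points along the fingers, y is the direction in which the jaws open and shut, and the axes are right-handed (so a half turn about x gives the same grasp; the last joint's range is limited). The gripper opens to 85 mm and grips with 20 to 120 N. Pads are 22 mm wide; open, the fingers measure 114 mm over their backs; the gripper's body (76 mm by 85 mm) begins 54 mm behind the grasp point. The pads swing forward as they close: fully open they stand 13 mm farther back than shut.
Start: joints at [1.212, 0.241, 0.005, 1.335, 0, 1.571], TCP at [0.176, 0.468, 0.231] pointing down, gripper open.
Joint ranges: [-2.72, 2.72], [-1.05, 1.87], [-1.09, 1.28], [-1.99, 2.15], [-1.42, 1.44], [-3.14, 3.14]. Speed limits (rad/s): [2.79, 2.79, 3.14, 3.14, 3.14, 3.14].

### API

Orientations are given as a unit quaternion [x, y, z, w].
In Python, from bench import status, viewer, ticket gives the robot as it stands.
- The arm moves only by the tool servo_tool, never from a script. Its argument "steps" is a list of rows, each an object with "turn": the turn, a rotation vector about the tool's x, y, z in degrees, a list of three; "travel": the shift along the tool's x, y, z in cm, a list of three; "gripper": the opening, from 0 (shut) to 1 (fully open). In form: [{"turn": [rx, ry, rz], "travel": [dx, dy, dz], "gripper": gripper}, ...]. A call has 1 to 10 rows; each row is the pose to reach, as a shift and turn from the pose commanded when the call began, along the tool's axes at that moment; what a row does not reach only later rows make up. A row lasts 1/12 s, in which the tool goes at most 41.7 mm and 7.16 degrees, less where a joint would pass 70% of its speed; a pose out of reach is approached as far as the arm can. A call with a gripper value outside its range is refused whole. The fingers move at their own pace and stop on an object; "grip_force" is the grip in N (left out, the last holds). Time passes only in rows, so rows that repeat a pose let the fingers close. It gives the time, the measured TCP pose, the force and the opening at its end, in the units of the state.
- status.get_state(): the state, without advancing time (a new reading comes with each control period).
- viewer.grab_frame(name): name is "side" or "top"; returns the picture (400x640x3 uint8, blue, green, red); there is no depth.
- viewer.get_calibration(name): a dict with "mtx" (3x3 intrinsics, pixels), "view" (4x4, takes a point from world to camera coordinates). Camera axes: x right, y up, looking along -z (the intrinsics and any distortion apply to the point x, -y, -z); pixel columns grow to the right and rows downward; lengths in m; the calibration is good to about 2 mm. A picture is of the moment at which its call begins. get_calibration takes no time and is no camera call.
- ticket.job_done(): hands the job in, once; it reports no verdict.
The state is a dict: "t": time; "joint_positions": joint angles; "qvel": joint speeds; "effort": joint torques, N m; "eef_pos": TCP position; "tool_rot": TCP orientation; "contact_force": force on the tool from outside, world axes, zero at the start; "moment": the same for the moment, N m; "grip_width": opening from 0.0 (shut) to 1.0 (fully open).
Only numpy, scipy, OpenCV 4.12 (cv2) and the standard library are available. Lean on these libraries where they do the work, as an engineer would, in place of code of your own. Each camera call takes 0.05 s, during which the arm holds its last target.

### The job

The centrifuge rotor on the blue balancing stand is heavier on one side, and nothing on it shows which. Flip the stand's brake arm right over onto its outer rest, turn the free rotor by hand and let it swing back by itself to find where its heavy side comes to lie, allowing for the stiff bearings that stop it equally short from either side, and finish while gripping the rotor with its heavy side straight down over the brass pointer, ready to be marked. Do not let go at the end, and leave the blue bottle, the screwdriver and the petri dish where they are.

Things in the scene. Friction and masses are not known exactly. Their poses are not given: they have to be found in the camera images.
- stand: Fixed static balancing stand of blue cast metal; T-shaped base plate 206 mm wide (y from -78 to +128 mm), 16 mm high, 60 mm deep, with a rear foot to x = 75 mm. Origin on the bench straight below the middle of the rotor; x runs along the axle from the rotor's front face back to the bearing, z up, y to the left for someone facing the rotor. Nothing stands in front of the rotor.
- rotor_center (a point): Middle of the rotor, on its axle, 115 mm above the bench. Plain aluminium disc, 130 mm in diameter, 18 mm thick along the stand's x, about 0.55 kg, six equal tube bores; a clamping nut reaches 28 mm forward. Pinch it across its flat faces near the top of the rim and lead it round by moving the grasp on a circle about the axle; the fingers may stay upright, it pivots between them.
- rotor (a joint): Angle of the rotor in rad, no stops; 0 with its yellow paint dot (10 mm, near the front face's rim, with a yellow stripe across the rim) on top; grows when the top moves to the stand's -y (clockwise seen from the front). Dark lines on the rim every 10 degrees. Starts anywhere. The heavy side is at another angle from the dot in each episode: neither dot nor value tells where.
- bearing (a point): Middle of the bearing, in a pedestal 44 mm wide, 137 mm high, x = 36 to 76 mm of the stand. It is stiff with grease: let go, the rotor turns towards heavy side down (up to 3 rad/s, no overswing, at rest within 4 s) and stops 0.2 to 0.33 rad short of it, equally short from either side. That near to heavy side down or up it stays where it is left. The heavy side pulls with 0.03 to 0.04 N m.
- pointer_tip (a point): Tip of the small brass pointer on the base, 45 mm above the bench, 5 mm below the lowest point of the rotor.
- brake_arm (a joint): Flip-over brake arm, in rad: 0 when its rubber shoe lies on the rotor's rim and holds it (the start), 2.1 when flipped right over, away from the rotor, on its rest. It swings up and then outwards to the stand's +y; its own weight (0.26 kg in all) keeps it at either end, it tips over at about 1.1.
- brake_pivot (a point): Pivot of the brake arm, at y = +105 mm, z = 165 mm of the stand, axis along the stand's x, on a clevis post 175 mm high and 30 mm wide along x.
- brake_knob (a point): Middle of the red knob (16 mm in diameter, 34 mm long, upright while the brake is on, its top then 217 mm above the bench) near the end of the 14 mm wide brake arm, 71 mm from the pivot. Pinch it along the stand's x and lead it round the pivot; the fingers may stay upright, it pivots between them.
- bottle_blue: Loose bottle with a blue cap, 54 mm in diameter, 113 mm high, origin under its middle; to be left alone.
- screwdriver: Loose small screwdriver with a yellow handle, 137 mm long along its y, 18 mm wide, 16 mm high, origin under its middle; to be left alone.
- petri: Loose petri dish, 61 mm in diameter, 14 mm high, origin under its middle; to be left alone.

How it is judged:
On the way, in this order (a step that is already met when the one before it is completed fails the run):
1. the brake arm has been flipped over onto its rest (value of joint brake_arm above 1.9 rad), for 0.2 s.
2. the fingers turn the rotor (contact force between the fingers and rotor above 0.3 N and (velocity of joint rotor above 0.1 rad/s or velocity of joint rotor below -0.1 rad/s)), for 0.05 s.
3. the rotor is let go and swings by itself (contact force between the fingers and rotor below 0.05 N and (velocity of joint rotor above 0.1 rad/s or velocity of joint rotor below -0.1 rad/s)), for 0.1 s.
At the end, for the whole second after the job is handed in: The rotor is gripped (over 3 N) and at rest, its heavy side (the hidden slug_c0, 56.5 mm from the axle) within 0.17 rad (10 degrees) of straight down; the brake arm is on its rest (above 1.9 rad); bottle, screwdriver and petri dish are within 30 mm of where they stood (z of slug_c0 in the frame of stand below 0.05931 m and velocity of joint rotor between -0.05 and 0.05 rad/s and contact force between the fingers and rotor above 3 N and value of joint brake_arm above 1.9 rad and distance of each of bottle_blue, screwdriver, petri from where it was at the start of the episode below 0.03 m); the arm keeps its last pose, push and grip.
It fails at once if a bystander (blue bottle, screwdriver, petri dish) is pushed or knocked over (distance of any of bottle_blue, screwdriver, petri from where it was at the start of the episode above 0.03 m or angle between bottle_blue's own z axis and vertical above 0.4 rad).
It also fails if it takes over 58 s, if anything falls off the work surface, if the arm or the gripper's body presses on something with over 40 N, if the wrist force passes 120 N, or if a joint passes its speed limit or range.

## Working session

There is one attempt and no reset: what is moved stays moved. The work goes in short steps, Python scripts to look and compute and a tool call to move; the robot and the scene stay as the last step left them, time stands still between calls to the robot, and variables do not carry over. Pictures are saved under pics/ and viewed, and the job is handed in when it is done.

Besides the shell and the picture viewer there is one more tool, called in YAML: its name, and indented under it one key for each argument. servo_tool: Moves the arm, as the interface text tells. Its arguments: {"type":"object","properties":{"steps":{"type":"array","items":{"type":"object","properties":{"turn":{"type":"array","items":{"type":"number"}},"travel":{"type":"array","items":{"type":"number"}},"gripper":{"type":"number"}}}},"grip_force":{"type":"number"}},"required":["steps"]}

```bash
ls; mkdir -p pics
python3 - <<'E'
from bench import status, viewer
import cv2
print(status.get_state())
for n in ("side","top"):
    cv2.imwrite(f"pics/{n}0.png",viewer.grab_frame(n)); print(viewer.get_calibration(n))
E
```

```text
pics
{'t': 0.0, 'joint_positions': array([1.21198134e+00, 2.41389417e-01, 3.73131355e-03, 1.33519641e+00,
       1.81538363e-05, 1.57080269e+00]), 'qvel': array([ 0.00107346, -0.00191126, -0.0002111 , -0.00028108, -0.00046734,
       -0.00037835]), 'effort': array([ 1.68509446e-04, -3.72313643e+01,  2.52411371e+01,  1.67260109e-02,
        2.61739626e-05,  3.71411019e-06]), 'eef_pos': array([0.17535703, 0.46757141, 0.23042743]), 'tool_rot': array([ 0.1254681 ,  0.69589283, -0.12689782,  0.6956205 ]), 'contact_force': array([ 0.1486816 , -0.5057271 ,  0.44912668]), 'moment': array([ 0.04679212,  0.01817933, -0.03062245]), 'grip_width': 1.0063451499315221}
{'mtx': array([[496.80762431,   0.        , 319.54438216],
       [  0.        , 496.80762431, 198.75633337],
       [  0.        ,   0.        ,   1.        ]]), 'view': array([[ 0.89924381, -0.43719308, -0.01492596, -0.46862385],
       [ 0.26391183,  0.51498537,  0.81556153, -0.11785283],
       [-0.34887121, -0.73732779,  0.57847784, -1.01816367],
       [ 0.        ,  0.        ,  0.        ,  1.        ]])}
{'mtx': array([[364.00007982,   0.        , 322.46484198],
       [  0.        , 364.00007982, 208.51839739],
       [  0.        ,   0.        ,   1.        ]]), 'view': array([[-2.56548659e-02, -9.99659582e-01, -4.74849400e-03,
        -1.68447875e-01],
       [ 9.85940089e-01, -2.60867818e-02,  1.65050357e-01,
        -4.61287670e-01],
       [-1.65118044e-01, -4.47385824e-04,  9.86273710e-01,
        -9.45973068e-01],
       [ 0.00000000e+00,  0.00000000e+00,  0.00000000e+00,
         1.00000000e+00]])}
```

View pics/side0.png

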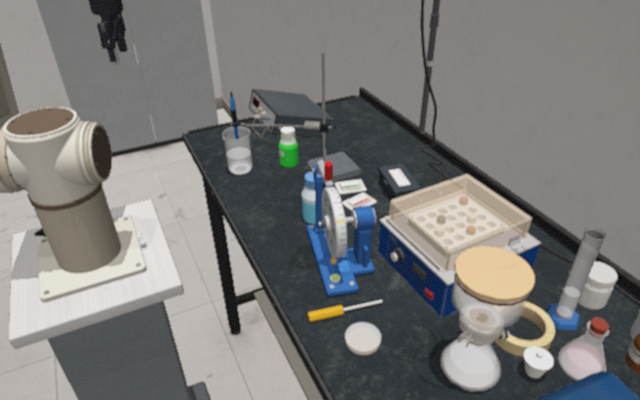

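View pics/top0.png

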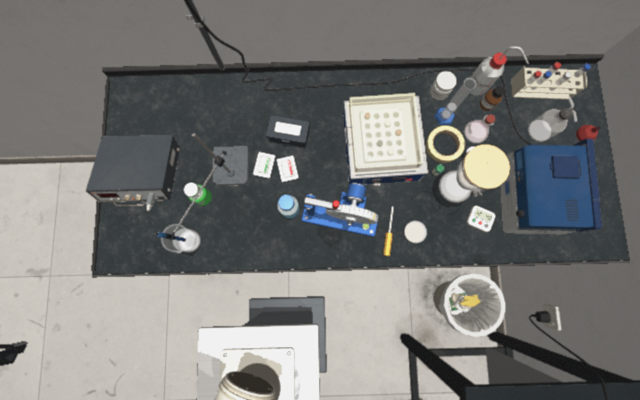

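```bash
cat > h.py <<'E'
import numpy as np, cv2
from bench import status, viewer
def cal(n):
    c=viewer.get_calibration(n); return np.array(c["mtx"]),np.array(c["view"])
def proj(n,P):
    K,V=cal(n); P=np.atleast_2d(P); c=P@V[:3,:3].T+V[:3,3]; c=c*[1,-1,-1]; u=c@K.T; return u[:,:2]/u[:,2:]
def ray(n,px):
    K,V=cal(n); d=np.linalg.inv(K)@[px[0],px[1],1]; d=d*[1,-1,-1]; R=V[:3,:3]; return -R.T@V[:3,3], R.T@d
def atz(n,px,z):
    o,d=ray(n,px); return o+d*(z-o[2])/d[2]
def crop(img,x0,y0,x1,y1,f,name):
    cv2.imwrite(name,cv2.resize(img[y0:y1,x0:x1],None,fx=f,fy=f,interpolation=cv2.INTER_CUBIC))
E
python3 - <<'E'
from h import *
s=cv2.imread("pics/side0.png");t=cv2.imread("pics/top0.png")
crop(s,290,150,390,300,4,"pics/s0c.png");crop(t,270,170,440,260,4,"pics/t0c.png")
for n in("side","top"): print(proj(n,[[0.176,.468,.231],[0,0,0]]))
E
```

```text
[[120.0483057   60.98867447]
 [ 90.88183041 256.26200454]]
[[  9.85106329 336.03983685]
 [257.6479438  386.01684264]]
```

View pics/s0c.png

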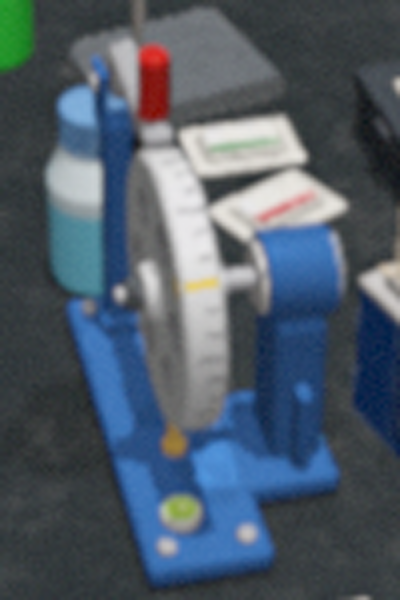

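View pics/t0c.png

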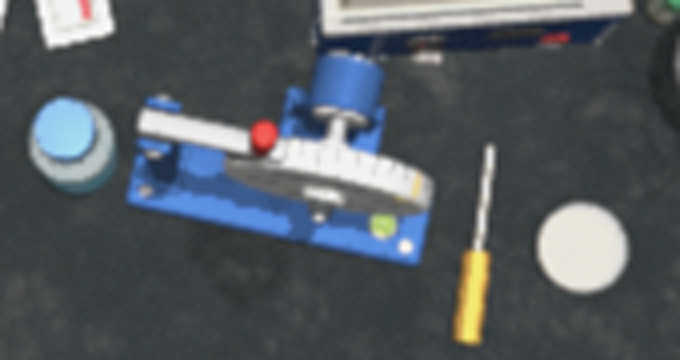

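```bash
cat >> h.py <<'E'
def T(p,P):
    x,y,th=p[:3]; c,s=np.cos(th),np.sin(th); P=np.atleast_2d(P)
    return np.c_[x+c*P[:,0]-s*P[:,1], y+s*P[:,0]+c*P[:,1], P[:,2]]
E
python3 - <<'E'
from h import *
from scipy.optimize import least_squares
obs=[("top",(-1,.128,.016),(302.5,220)),("top",(-1,-.078,.016),(374.2,235)),("top",(0,.034,.217),(336,202.5)),
("side",(-1,-.078,.016),(328,293.7)),("side",(-2,-.078,.016),(358,290)),("side",(-1,.128,.016),(307,226)),("side",(0,.034,.215),(328.7,163)),("side",(0,0,.045),(333.7,257.5))]
def f(p):
    r=[]
    for n,P,u in obs:
        P=list(P)
        if P[0]==-1:P[0]=p[3]
        elif P[0]==-2:P[0]=p[3]+.06
        r.append(proj(n,T(p,P))[0]-u)
    return np.ravel(r)
s=least_squares(f,[.45,-.25,0,-.03]);print(s.x,np.degrees(s.x[2]));print(s.fun.reshape(-1,2).round(1))
s2=least_squares(lambda p:f(p),s.x,loss="soft_l1");print(s2.x)
p=s.x
for n,P in [("rotor",(0,0,.115)),("knob",(0,.034,.2)),("pivot",(0,.105,.165)),("top",(0,0,.18))]: print(n,T(p,P))
for n,px,z in(("bottle",(288,203),.113),("petri",(416,232),.014),("sdtip",(392,208),.008),("sdend",(387,255),.012)): print(n,atz("top",px,z))
for v in("side","top"):
    im=cv2.imread(f"pics/{v}0.png")
    im=cv2.resize(im,None,fx=4,fy=4,interpolation=cv2.INTER_CUBIC)
    def poly(P,c):
        q=(proj(v,T(p,P))+.5)*4; cv2.polylines(im,[q.astype(int).reshape(-1,1,2)],False,c,1)
    a=np.linspace(0,2*np.pi,60)
    for x in(-.009,.009): poly(np.c_[0*a+x,.065*np.sin(a),.115+.065*np.cos(a)],(0,255,0))
    x0=p[3]
    poly([(x0,.128,.016),(x0,-.078,.016),(x0+.06,-.078,.016),(x0+.06,.128,.016),(x0,.128,.016)],(0,0,255))
    for P in [(0,.034,.217),(0,.034,.183),(0,.105,.165),(0,0,.045),(.056,0,.115)]:
        q=((proj(v,T(p,P))[0]+.5)*4).astype(int); cv2.circle(im,tuple(int(k) for k in q),4,(255,0,255),1)
    im=im[600:1200,1160:1560] if v=="side" else im[680:1040,1080:1760]
    cv2.imwrite(f"pics/{v}ov.png",im)
E
```

```text
[ 0.42696267 -0.25505594 -0.25140048 -0.02902265] -14.40418649112115
[[-0.3 -0.3]
 [ 1.4  1.4]
 [ 5.2  1.7]
 [-0.9 -0.7]
 [ 1.  -2.2]
 [-0.2 -1.7]
 [ 0.3  3.1]
 [-0.5 -6.7]]
[ 0.42760922 -0.25541947 -0.24912035 -0.02959795]
rotor [[ 0.42696267 -0.25505594  0.115     ]]
knob [[ 0.43542054 -0.22212473  0.2       ]]
pivot [[ 0.45308254 -0.15335661  0.165     ]]
top [[ 0.42696267 -0.25505594  0.18      ]]
bottle [ 0.46044623 -0.094619    0.113     ]
petri [ 0.38884304 -0.43462     0.014     ]
sdtip [ 0.45809544 -0.37398566  0.008     ]
sdend [ 0.32854349 -0.35226087  0.012     ]
```

View pics/sideov.png

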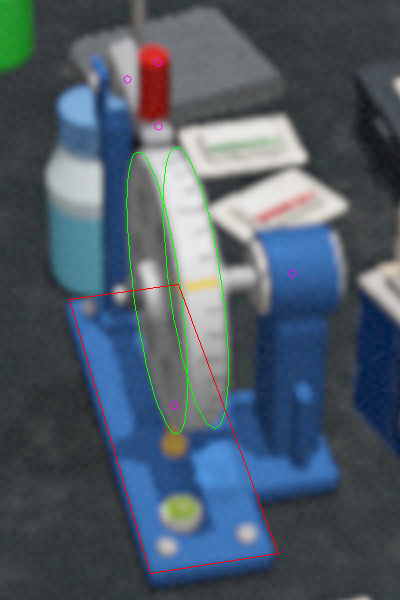

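View pics/topov.png

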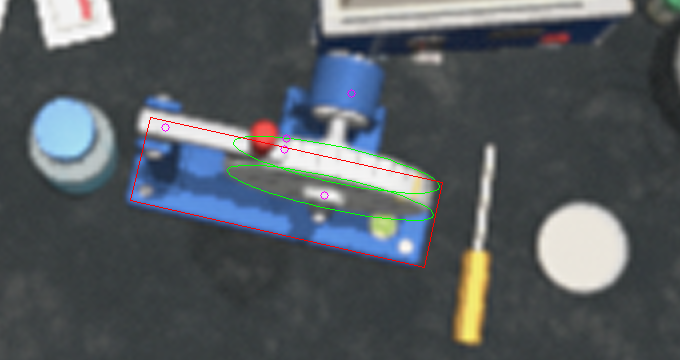

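```bash
cat > fit.py <<'E'
from h import *
from scipy.optimize import least_squares
K=.0432
obs=[("top",(-1,.128,.016),(302.5,220)),("top",(-1,-.078,.016),(374.2,235)),("top",(0,K,.217),(336,202.5)),
("side",(-1,-.078,.016),(328,293.7)),("side",(-2,-.078,.016),(358,290)),("side",(-1,.128,.016),(307,226)),("side",(0,K,.215),(328.7,163)),("side",(.075,-.022,.016),(374.0,268)),("side",(0,-.065,.115),(340,221))]
obs=obs[:-2]
def f(p):
    r=[]
    for n,P,u in obs:
        P=list(P)
        if P[0]==-1:P[0]=p[3]
        elif P[0]==-2:P[0]=p[3]+.06
        r.append(proj(n,T(p,P))[0]-u)
    return np.ravel(r)
s=least_squares(f,[.45,-.25,0,-.03]);print(s.x,np.degrees(s.x[2]));print(s.fun.reshape(-1,2).round(1))
p=s.x
for n,P in [("rotor",(0,0,.115)),("knob",(0,K,.2)),("pivot",(0,.105,.165)),("top",(0,0,.18))]: print(n,T(p,P))
for v in("side","top"):
    im=cv2.imread(f"pics/{v}0.png")
    im=cv2.resize(im,None,fx=4,fy=4,interpolation=cv2.INTER_CUBIC)
    def poly(P,c):
        q=(proj(v,T(p,P))+.5)*4; cv2.polylines(im,[q.astype(int).reshape(-1,1,2)],False,c,1)
    a=np.linspace(0,2*np.pi,60)
    for x in(-.009,.009): poly(np.c_[0*a+x,.065*np.sin(a),.115+.065*np.cos(a)],(0,255,0))
    x0=p[3]
    poly([(x0,.128,.016),(x0,-.078,.016),(x0+.06,-.078,.016),(x0+.06,.128,.016),(x0,.128,.016)],(0,0,255))
    for P in [(0,K,.217),(0,K,.183),(0,.105,.165),(0,0,.045),(.036,0,.115)]:
        q=((proj(v,T(p,P))[0]+.5)*4).astype(int); cv2.circle(im,tuple(int(k) for k in q),4,(255,0,255),1)
    im=im[600:1200,1160:1560] if v=="side" else im[680:1040,1080:1760]
    cv2.imwrite(f"pics/{v}ov2.png",im)
E
python3 fit.py
```

```text
[ 0.42813861 -0.25576832 -0.25094567 -0.03037859] -14.378128030553405
[[-0.2 -0.2]
 [ 1.6  1.5]
 [ 1.4  0.2]
 [-0.9 -0.6]
 [ 1.1 -2. ]
 [-0.2 -1.6]
 [-0.   0.5]]
rotor [[ 0.42813861 -0.25576832  0.115     ]]
knob [[ 0.43886604 -0.21392143  0.2       ]]
pivot [[ 0.45421222 -0.15405712  0.165     ]]
top [[ 0.42813861 -0.25576832  0.18      ]]
```

View pics/sideov2.png

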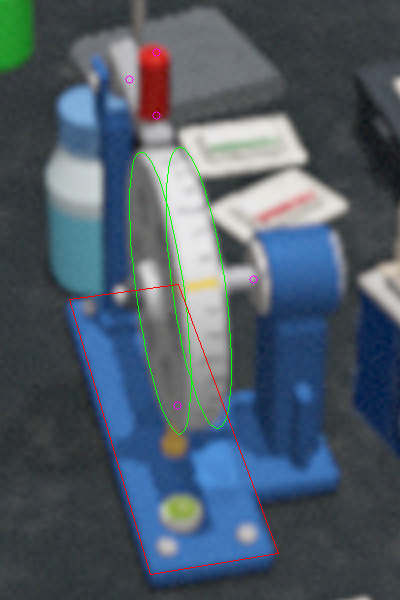

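View pics/topov2.png

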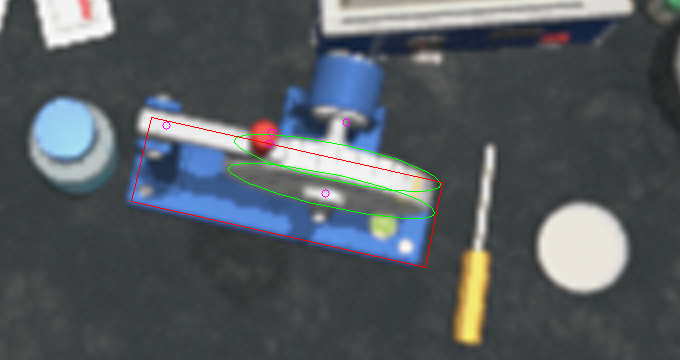

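```bash
cat >> h.py <<'E'
from scipy.spatial.transform import Rotation as Ro
PS=[0.427,-0.254,-0.25]
def Rtool(yaw, tilt=0.0, flip=False):
    # tool x down, tool y along stand x (or opposite)
    s=-1 if flip else 1
    y=s*np.array([np.cos(yaw),np.sin(yaw),0]); x=np.array([0,0,-1.]); z=np.cross(x,y)
    return Ro.from_matrix(np.c_[x,y,z])
def rel(P,R=None):
    st=status.get_state(); R0=Ro.from_quat(st["tool_rot"]); 
    t=R0.inv().apply(np.array(P)-st["eef_pos"])*100
    r=(R0.inv()*R).as_rotvec(degrees=True) if R is not None else np.zeros(3)
    return r.round(1),t.round(2)
E
python3 - <<'E'
from h import *
st=status.get_state(); print(Ro.from_quat(st["tool_rot"]).as_matrix().round(3))
for n,px,z in(("rodbase",(222,160),.02),("rodplate",(230,165),.02),("beaker",(182,240),.1),("green",(195,192),.1),("box",(350,180),.1),("funnel",(487,167),.25)): print(n,atz("top",px,z).round(3))
for f in(0,1):
  R=Rtool(PS[2],flip=f); print(R.as_matrix().round(2)); print(rel((.3,.0,.30),R))
E
```

```text
[[-0.001  0.351  0.936]
 [-0.002  0.936 -0.351]
 [-1.    -0.002 -0.   ]]
rodbase [0.606 0.099 0.02 ]
rodplate [0.591 0.076 0.02 ]
beaker [0.376 0.172 0.1  ]
green [0.498 0.144 0.1  ]
box [ 0.519 -0.253  0.1  ]
funnel [ 0.502 -0.536  0.25 ]
[[ 0.    0.97 -0.25]
 [ 0.   -0.25 -0.97]
 [-1.    0.   -0.  ]]
(array([83.8,  0.1,  0.1]), array([ -6.88, -39.42,  28.09]))
[[ 0.   -0.97  0.25]
 [ 0.    0.25  0.97]
 [-1.    0.   -0.  ]]
(array([-96.2,  -0.1,   0.1]), array([ -6.88, -39.42,  28.09]))
```

Run:
```python
from h import *
R=Rtool(PS[2]); k=T(PS,(0,.0432,.3))[0];print(k, rel(k,R), rel([.25,.15,.31],R))
```

```text
[ 0.43768785 -0.21214298  0.3       ] (array([83.8,  0.1,  0.1]), array([ -6.85, -54.45,  48.43])) (array([83.8,  0.1,  0.1]), array([ -7.9 , -27.14,  18.14]))
```

servo_tool:
  steps:
    - {"travel": [-7, -3, 2], "turn": [7, 0, 0], "gripper": 1}
    - {"travel": [-7.9, -12, 8], "turn": [20, 0, 0], "gripper": 1}
    - {"travel": [-7.9, -27, 18], "turn": [84, 0, 0], "gripper": 1}
    - {"travel": [-7.9, -27, 18], "turn": [84, 0, 0], "gripper": 1}
    - {"travel": [-7.9, -27, 18], "turn": [84, 0, 0], "gripper": 1}
    - {"travel": [-7.9, -27, 18], "turn": [84, 0, 0], "gripper": 1}
    - {"travel": [-7.9, -27, 18], "turn": [84, 0, 0], "gripper": 1}
    - {"travel": [-7.9, -27, 18], "turn": [84, 0, 0], "gripper": 1}
    - {"travel": [-7.9, -54, 48], "turn": [84, 0, 0], "gripper": 1}
    - {"travel": [-7.9, -54, 48], "turn": [84, 0, 0], "gripper": 1}
  grip_force: 25

```text
t: 0.93
eef_pos: [0.2827, 0.0929, 0.3092]
tool_rot: [0.51, 0.49, -0.509, 0.49]
contact_force: [1.0, 0.3, 0.4]
grip_width: 0.998
```

Run:
```python
from h import *
R=Rtool(PS[2]); k=T(PS,(0,.0432,.28))[0];print(status.get_state()["joint_positions"],rel(k,R))
```

```text
[ 3.17453489e-01 -1.92604649e-01 -2.40597736e-01  1.52105090e+00
  1.46683420e-04  1.92817268e+00] (array([12. , -0.1, -0.1]), array([ 2.92, 16.7 , 29.87]))
```

servo_tool:
  steps:
    - {"travel": [2.9, 16.7, 29.9], "turn": [12, 0, 0], "gripper": 1}
    - {"travel": [2.9, 16.7, 29.9], "turn": [12, 0, 0], "gripper": 1}
    - {"travel": [2.9, 16.7, 29.9], "turn": [12, 0, 0], "gripper": 1}
    - {"travel": [2.9, 16.7, 29.9], "turn": [12, 0, 0], "gripper": 1}
    - {"travel": [2.9, 16.7, 29.9], "turn": [12, 0, 0], "gripper": 1}
    - {"travel": [2.9, 16.7, 29.9], "turn": [12, 0, 0], "gripper": 1}
    - {"travel": [2.9, 16.7, 29.9], "turn": [12, 0, 0], "gripper": 0.6}
    - {"travel": [2.9, 16.7, 29.9], "turn": [12, 0, 0], "gripper": 0.6}
    - {"travel": [2.9, 16.7, 29.9], "turn": [12, 0, 0], "gripper": 0.6}
    - {"travel": [2.9, 16.7, 29.9], "turn": [12, 0, 0], "gripper": 0.6}

```text
t: 1.77
eef_pos: [0.4398, -0.2123, 0.2779]
tool_rot: [-0.558, -0.435, 0.559, -0.433]
contact_force: [-1.1, 0.9, 0.4]
grip_width: 0.598
```

Run:
```python
from h import *
R=Rtool(PS[2]); k=T(PS,(0,.0432,.183))[0];print(rel(k,R))
for n in("side","top"): cv2.imwrite(f"pics/{n}1.png",viewer.grab_frame(n))
s=cv2.imread("pics/side1.png");t=cv2.imread("pics/top1.png")
a=cv2.resize(s[90:240,260:410],None,fx=4,fy=4);cv2.imwrite("pics/s1c.png",a)
crop(t,270,150,420,250,4,"pics/t1c.png")
```

```text
(array([ 0.1, -0. ,  0.2]), array([ 9.49, -0.18,  0.04]))
```

View pics/s1c.png

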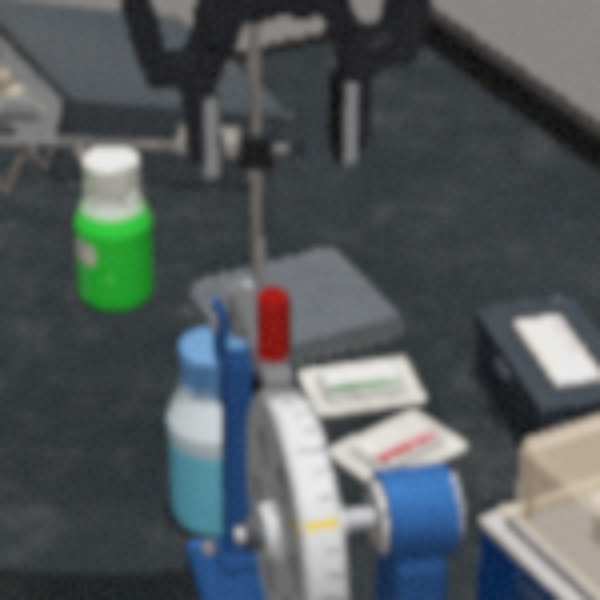

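View pics/t1c.png

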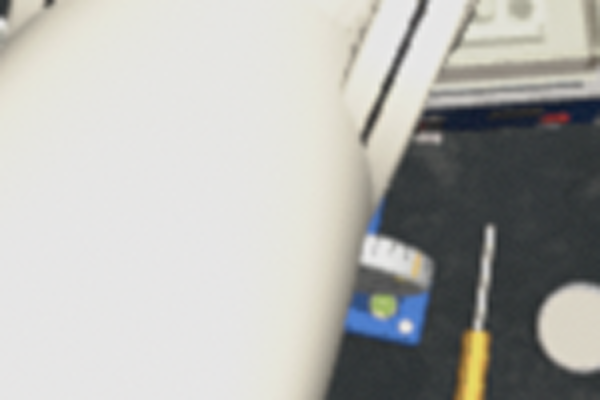

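Run:
```python
from h import *
e=status.get_state()["eef_pos"]
for z in(.283,.217,.2,.183): print(z,((proj("side",[e[0],e[1],z])[0]-[260,90]+.5)*4).round())
print(((proj("side",T(PS,(0,.0432,.217)))[0]-[260,90]+.5)*4).round())
# knob via side: intersect with z for top center
# pix (273,292) -> 
for z in (.215,): print(T([0,0,-PS[2]],[atz("side",(273/4+260-.5,290/4+90-.5),z)-[PS[0],PS[1],0]]))
```

```text
0.283 [271. 156.]
0.217 [272. 288.]
0.2 [272. 320.]
0.183 [273. 351.]
[273. 291.]
[[0.00106096 0.04710969 0.215     ]]
```

servo_tool:
  steps:
    - {"travel": [4, -0.15, 0], "turn": [0, 0, 0], "gripper": 0.6}
    - {"travel": [7, -0.15, 0], "turn": [0, 0, 0], "gripper": 0.6}
    - {"travel": [9.3, -0.15, 0], "turn": [0, 0, 0], "gripper": 0.6}
    - {"travel": [9.3, -0.15, 0], "turn": [0, 0, 0], "gripper": 0.6}
    - {"travel": [9.3, -0.15, 0], "turn": [0, 0, 0], "gripper": 0.3}
    - {"travel": [9.3, -0.15, 0], "turn": [0, 0, 0], "gripper": 0.1}
    - {"travel": [9.3, -0.15, 0], "turn": [0, 0, 0], "gripper": 0}
    - {"travel": [9.3, -0.15, 0], "turn": [0, 0, 0], "gripper": 0}
    - {"travel": [9.3, -0.15, 0], "turn": [0, 0, 0], "gripper": 0}
    - {"travel": [9.3, -0.15, 0], "turn": [0, 0, 0], "gripper": 0}
  grip_force: 25

```text
t: 2.7
eef_pos: [0.4388, -0.2096, 0.1891]
tool_rot: [0.558, 0.434, -0.556, 0.436]
contact_force: [-2.6, 2.3, 6.2]
grip_width: 0.179
```

Run:
```python
from h import *
print(T([0,0,-PS[2]],[status.get_state()["eef_pos"]-[PS[0],PS[1],0]]), status.get_state()["contact_force"])
s=viewer.grab_frame("side");crop(s,280,110,400,260,4,"pics/s2c.png")
```

```text
[[0.00047006 0.04593935 0.18912261]] [-2.58619502  2.31738325  6.20814122]
```

View pics/s2c.png

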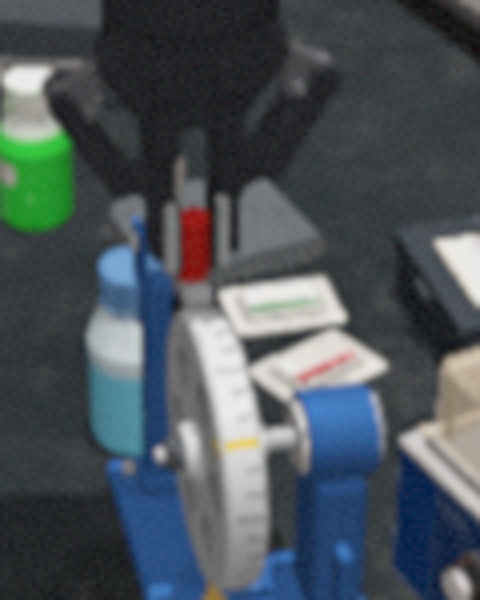

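Run:
```python
import numpy as np
a=np.radians(143.9-np.arange(0,121,7.1)); dy=.073*np.cos(a)+.059; dz=.073*np.sin(a)-.043
for A,y,z in zip(np.degrees(a),dy,dz): print(round(A),"x",round(-z*100,1),"z",round(-y*100,1))
```

```text
144 x -0.0 z -0.0
137 x -0.7 z -0.6
130 x -1.3 z -1.2
123 x -1.8 z -2.0
115 x -2.3 z -2.8
108 x -2.6 z -3.6
101 x -2.9 z -4.5
94 x -3.0 z -5.4
87 x -3.0 z -6.3
80 x -2.9 z -7.2
73 x -2.7 z -8.0
66 x -2.4 z -8.9
59 x -1.9 z -9.7
52 x -1.4 z -10.4
45 x -0.8 z -11.1
37 x -0.1 z -11.7
30 x 0.6 z -12.2
23 x 1.4 z -12.6
```

servo_tool:
  steps:
    - {"travel": [-0.7, 0, -0.6], "turn": [0, 0, 0], "gripper": 0}
    - {"travel": [-1.3, 0, -1.2], "turn": [0, 0, 0], "gripper": 0}
    - {"travel": [-1.8, 0, -2.0], "turn": [0, 0, 0], "gripper": 0}
    - {"travel": [-2.3, 0, -2.8], "turn": [0, 0, 0], "gripper": 0}
    - {"travel": [-2.6, 0, -3.6], "turn": [0, 0, 0], "gripper": 0}
    - {"travel": [-2.9, 0, -4.5], "turn": [0, 0, 0], "gripper": 0}
    - {"travel": [-3.0, 0, -5.4], "turn": [0, 0, 0], "gripper": 0}
    - {"travel": [-3.0, 0, -6.3], "turn": [0, 0, 0], "gripper": 0}
    - {"travel": [-2.9, 0, -7.2], "turn": [0, 0, 0], "gripper": 0}
    - {"travel": [-2.7, 0, -8.0], "turn": [0, 0, 0], "gripper": 0}

```text
t: 3.58
eef_pos: [0.4584, -0.1305, 0.2158]
tool_rot: [0.558, 0.435, -0.556, 0.436]
contact_force: [-0.5, -0.9, 6.8]
grip_width: 0.172
```

Run:
```python
from h import *
print(T([0,0,-PS[2]],[status.get_state()["eef_pos"]-[PS[0],PS[1],0]]), status.get_state()["contact_force"])
s=viewer.grab_frame("side");crop(s,280,110,400,260,4,"pics/s3c.png")
```

```text
[[-1.29389426e-04  1.27409891e-01  2.15808120e-01]] [-0.48881612 -0.88865952  6.81473594]
```

View pics/s3c.png

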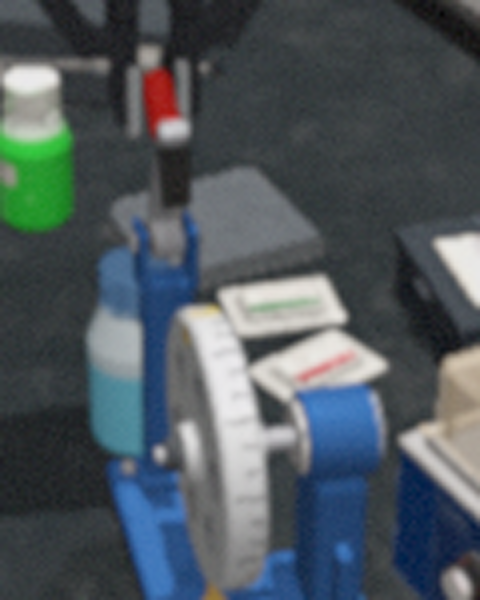

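servo_tool:
  steps:
    - {"travel": [0.3, 0, -0.9], "turn": [0, 0, 0], "gripper": 0}
    - {"travel": [0.8, 0, -1.7], "turn": [0, 0, 0], "gripper": 0}
    - {"travel": [1.3, 0, -2.4], "turn": [0, 0, 0], "gripper": 0}
    - {"travel": [1.9, 0, -3.1], "turn": [0, 0, 0], "gripper": 0}
    - {"travel": [2.6, 0, -3.7], "turn": [0, 0, 0], "gripper": 0}
    - {"travel": [3.3, 0, -4.2], "turn": [0, 0, 0], "gripper": 0}
    - {"travel": [3.9, 0, -4.5], "turn": [0, 0, 0], "gripper": 0}
    - {"travel": [3.9, 0, -4.5], "turn": [0, 0, 0], "gripper": 0}
    - {"travel": [3.9, 0, -4.5], "turn": [0, 0, 0], "gripper": 0}
    - {"travel": [3.9, 0, -4.5], "turn": [0, 0, 0], "gripper": 0}

```text
t: 4.47
eef_pos: [0.4694, -0.0856, 0.1755]
tool_rot: [0.559, 0.437, -0.555, 0.435]
contact_force: [1.9, 5.8, 4.2]
grip_width: 0.174
```

Run:
```python
from h import *
print(T([0,0,-PS[2]],[status.get_state()["eef_pos"]-[PS[0],PS[1],0]]), status.get_state()["contact_force"])
s=viewer.grab_frame("side");crop(s,280,110,400,260,4,"pics/s4c.png")
```

```text
[[-0.00055209  0.17366352  0.17548334]] [1.93454473 5.76436223 4.2455297 ]
```

View pics/s4c.png

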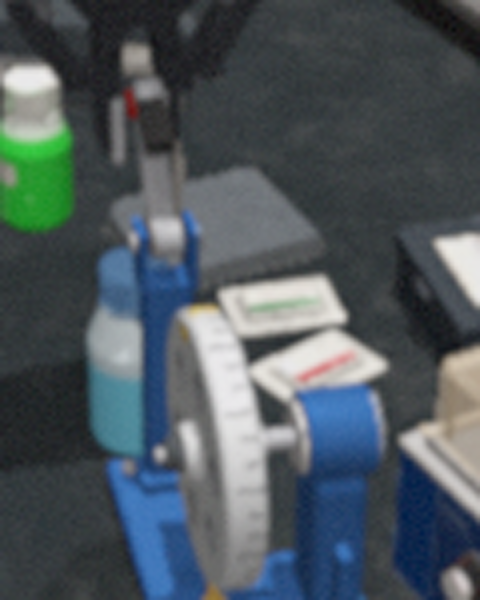

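servo_tool:
  steps:
    - {"travel": [0, 0, 0], "turn": [0, 0, 0], "gripper": 0.6}
    - {"travel": [0, 0, 0], "turn": [0, 0, 0], "gripper": 0.6}
    - {"travel": [0, 0, 0], "turn": [0, 0, 0], "gripper": 0.6}
    - {"travel": [-1, 0, 0], "turn": [0, 0, 0], "gripper": 0.6}
    - {"travel": [-3, 0, 0], "turn": [0, 0, 0], "gripper": 0.6}
    - {"travel": [-6, 0, 0], "turn": [0, 0, 0], "gripper": 0.6}
    - {"travel": [-10, 0, 0], "turn": [0, 0, 0], "gripper": 0.6}
    - {"travel": [-10, 0, 0], "turn": [0, 0, 0], "gripper": 0.5}
    - {"travel": [-10, 0, 0], "turn": [0, 0, 0], "gripper": 0.4}
    - {"travel": [-10, 0, 0], "turn": [0, 0, 0], "gripper": 0.4}

```text
t: 5.35
eef_pos: [0.468, -0.0883, 0.2744]
tool_rot: [-0.557, -0.435, 0.557, -0.435]
contact_force: [-0.0, -0.2, -0.8]
grip_width: 0.403
```

Run:
```python
from h import *
print(T([0,0,-PS[2]],[status.get_state()["eef_pos"]-[PS[0],PS[1],0]]), status.get_state()["contact_force"])
s=viewer.grab_frame("side");cv2.imwrite("pics/side5.png",s);crop(s,300,130,400,270,6,"pics/s5c.png")
s=viewer.grab_frame("top");cv2.imwrite("pics/top5.png",s);crop(s,270,150,440,260,4,"pics/t5c.png")
```

```text
[[-0.00128572  0.17063969  0.27444458]] [-0.03754814 -0.16012486 -0.81269195]
```

View pics/s5c.png

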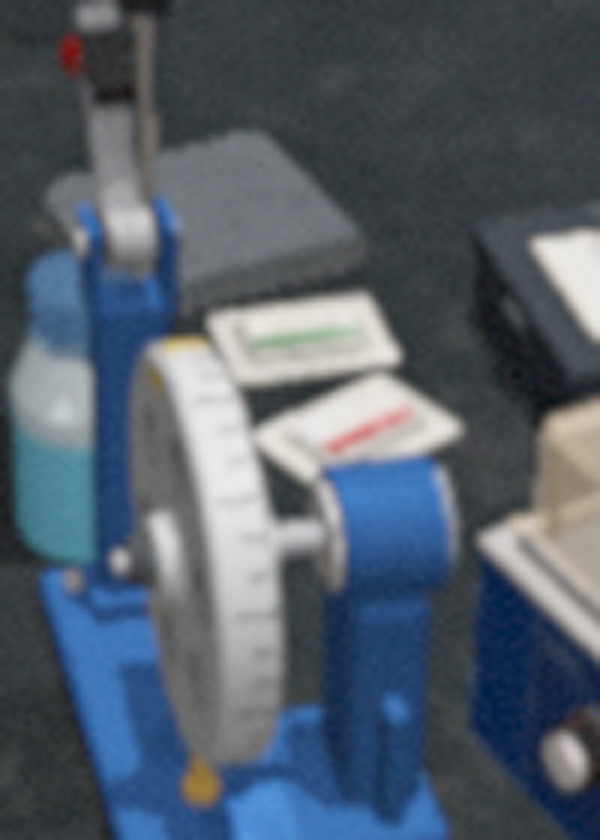

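View pics/t5c.png

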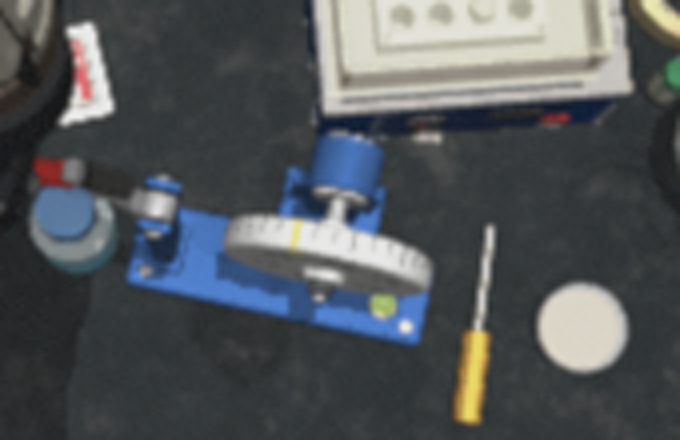

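```bash
cat >> h.py <<'E'
def ov(img,v,x0,y0,x1,y1,f,name,p=PS,th=None):
    im=cv2.resize(img[y0:y1,x0:x1],None,fx=f,fy=f,interpolation=cv2.INTER_CUBIC)
    m=lambda P:(proj(v,T(p,P))-[x0,y0]+.5)*f-.5
    a=np.linspace(0,2*np.pi,73)
    for x in(-.009,.009):
        cv2.polylines(im,[m(np.c_[0*a+x,-.065*np.sin(a),.115+.065*np.cos(a)]).astype(int).reshape(-1,1,2)],False,(0,255,0),1)
    for d in range(0,360,30):
        q=m([(0,-.065*np.sin(np.radians(d)),.115+.065*np.cos(np.radians(d)))])[0].astype(int)
        cv2.putText(im,str(d),(int(q[0]),int(q[1])),0,.35,(0,0,255),1)
    cv2.imwrite(name,im)
def ang(v,px,x=0.0,p=PS):
    a=np.radians(np.arange(-180,180,.25)); q=proj(v,T(p,np.c_[0*a+x,-.065*np.sin(a),.115+.065*np.cos(a)]))
    d=np.hypot(*(q-px).T); 
    # visible branches only: report two best local minima
    i=[k for k in range(len(d)) if d[k]<d[k-1] and d[k]<=d[(k+1)%len(d)]]
    return [(round(np.degrees(a[k]),1),round(d[k],1)) for k in sorted(i,key=lambda k:d[k])]
E
python3 - <<'E'
from h import *
s=cv2.imread("pics/side5.png");t=cv2.imread("pics/top5.png")
ov(s,"side",310,170,370,270,6,"pics/s5o.png");ov(t,"top",310,190,390,250,8,"pics/t5o.png")
g=lambda X,Y,x0,y0,f:np.array([(X+.5)/f-.5+x0,(Y+.5)/f-.5+y0])
print("top",ang("top",g(296.5,233,270,150,4)),"side",ang("side",g(184,344,300,130,6)))
E
```

```text
top [(np.float64(-22.8), np.float64(0.4)), (np.float64(-157.8), np.float64(8.2))] side [(np.float64(-22.5), np.float64(0.5))]
```

View pics/s5o.png

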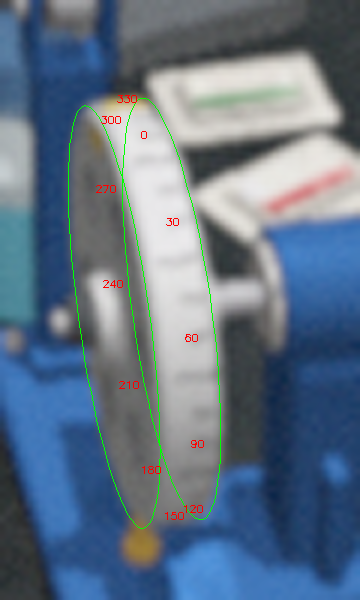

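View pics/t5o.png

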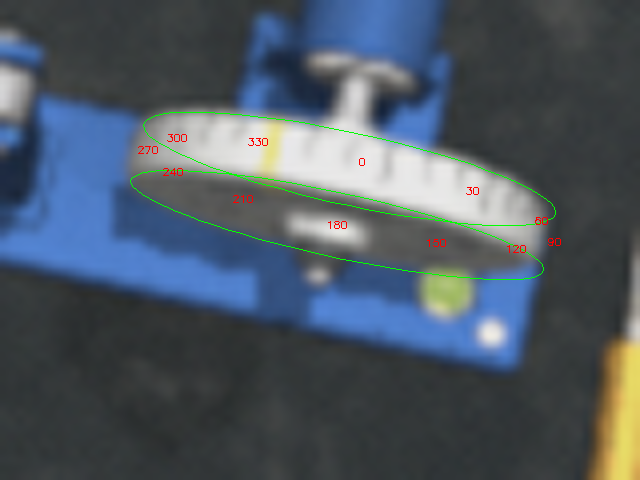

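```bash
cat >> h.py <<'E'
def S(P): return T(PS,P)[0]
def tcp(phi,r=.057,x=0.): a=np.radians(phi); return S((x,-r*np.sin(a),.115+r*np.cos(a)-.019))
def here(): return T([0,0,-PS[2]],[status.get_state()["eef_pos"]-[PS[0],PS[1],0]])[0].round(4)
E
python3 - <<'E'
from h import *
R=Rtool(PS[2]); print(rel(S((0,-.0285,.23)),R),rel(tcp(30),R))
E
```

```text
(array([0.3, 0. , 0.2]), array([ 4.33,  0.11, 19.91])) (array([0.3, 0. , 0.2]), array([12.8 ,  0.13, 19.91]))
```

servo_tool:
  steps:
    - {"travel": [0, 0.1, 4], "turn": [0, 0, 0], "gripper": 0.4}
    - {"travel": [0, 0.1, 8], "turn": [0, 0, 0], "gripper": 0.4}
    - {"travel": [2, 0.1, 12], "turn": [0, 0, 0], "gripper": 0.4}
    - {"travel": [4.3, 0.1, 16], "turn": [0, 0, 0], "gripper": 0.4}
    - {"travel": [4.3, 0.1, 19.9], "turn": [0, 0, 0], "gripper": 0.4}
    - {"travel": [7, 0.1, 19.9], "turn": [0, 0, 0], "gripper": 0.4}
    - {"travel": [10, 0.1, 19.9], "turn": [0, 0, 0], "gripper": 0.4}
    - {"travel": [12.8, 0.1, 19.9], "turn": [0, 0, 0], "gripper": 0.4}
    - {"travel": [12.8, 0.1, 19.9], "turn": [0, 0, 0], "gripper": 0.4}
    - {"travel": [12.8, 0.1, 19.9], "turn": [0, 0, 0], "gripper": 0.4}

```text
t: 6.28
eef_pos: [0.419, -0.2804, 0.1446]
tool_rot: [-0.557, -0.437, 0.558, -0.433]
contact_force: [0.5, 1.1, 0.5]
grip_width: 0.4
```

Run:
```python
from h import *
print(here(),rel(tcp(30),Rtool(PS[2])))
s=viewer.grab_frame("side");crop(s,300,130,400,270,6,"pics/s6c.png")
```

```text
[-0.0013 -0.0276  0.1446] (array([ 0.3, -0.1,  0.4]), array([-0.08,  0.12,  0.09]))
```

View pics/s6c.png

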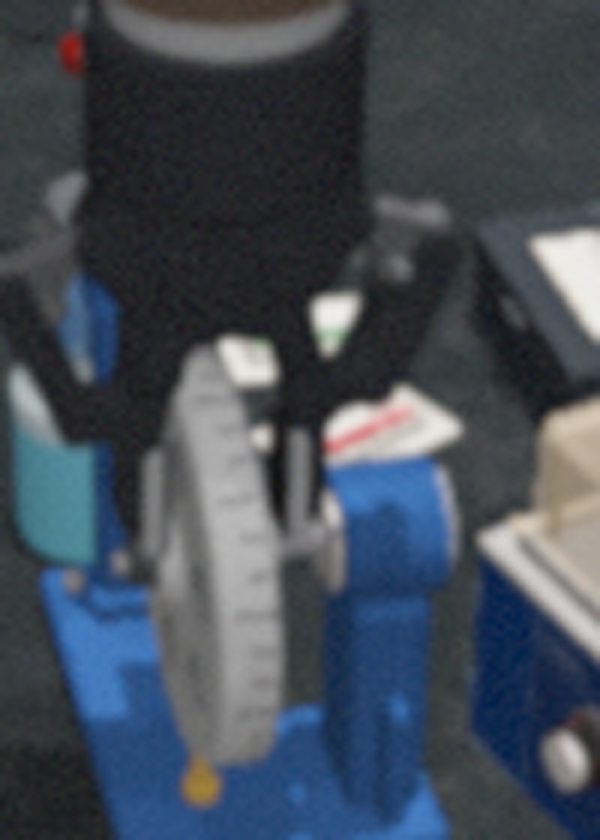

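servo_tool:
  steps:
    - {"travel": [0, 0.1, 0.1], "turn": [0, 0, 0], "gripper": 0.3}
    - {"travel": [0, 0.1, 0.1], "turn": [0, 0, 0], "gripper": 0.2}
    - {"travel": [0, 0.1, 0.1], "turn": [0, 0, 0], "gripper": 0.1}
    - {"travel": [0, 0.1, 0.1], "turn": [0, 0, 0], "gripper": 0.1}
    - {"travel": [0, 0.1, 0.1], "turn": [0, 0, 0], "gripper": 0.1}
  grip_force: 25

```text
t: 6.75
eef_pos: [0.4205, -0.2831, 0.1485]
tool_rot: [-0.556, -0.435, 0.558, -0.435]
contact_force: [-5.8, -0.1, 3.0]
grip_width: 0.207
```

Run:
```python
from h import *
import numpy as np
h=here();print(h, status.get_state()["contact_force"])
y,z=h[1],h[2]+.019-.115; r=np.hypot(y,z); a0=np.degrees(np.arctan2(-y,z)); print(r,a0)
for a in np.arange(a0,a0-78,-4.2):
    A=np.radians(a); Y=-r*np.sin(A); Z=r*np.cos(A); print(round(a,1),"x",round((z-Z)*100,2),"z",round((y-Y)*100,2))
```

```text
[ 0.0009 -0.0298  0.1485] [-5.76124447 -0.06654439  3.00693325]
0.06036795507551997 29.580069564705028
29.6 x 0.0 z 0.0
25.4 x -0.2 z -0.39
21.2 x -0.38 z -0.8
17.0 x -0.52 z -1.22
12.8 x -0.64 z -1.64
8.6 x -0.72 z -2.08
4.4 x -0.77 z -2.52
0.2 x -0.79 z -2.96
-4.0 x -0.77 z -3.4
-8.2 x -0.72 z -3.84
-12.4 x -0.65 z -4.28
-16.6 x -0.53 z -4.71
-20.8 x -0.39 z -5.13
-25.0 x -0.22 z -5.53
-29.2 x -0.02 z -5.93
-33.4 x 0.21 z -6.3
-37.6 x 0.47 z -6.66
-41.8 x 0.75 z -7.01
-46.0 x 1.06 z -7.32
```

servo_tool:
  steps:
    - {"travel": [-0.2, 0, -0.4], "turn": [0, 0, 0], "gripper": 0.1}
    - {"travel": [-0.38, 0, -0.8], "turn": [0, 0, 0], "gripper": 0.1}
    - {"travel": [-0.52, 0, -1.2], "turn": [0, 0, 0], "gripper": 0.1}
    - {"travel": [-0.64, 0, -1.64], "turn": [0, 0, 0], "gripper": 0.1}
    - {"travel": [-0.72, 0, -2.08], "turn": [0, 0, 0], "gripper": 0.1}
    - {"travel": [-0.77, 0, -2.5], "turn": [0, 0, 0], "gripper": 0.1}
    - {"travel": [-0.79, 0, -2.96], "turn": [0, 0, 0], "gripper": 0.1}
    - {"travel": [-0.77, 0, -3.4], "turn": [0, 0, 0], "gripper": 0.1}
    - {"travel": [-0.72, 0, -3.84], "turn": [0, 0, 0], "gripper": 0.1}
    - {"travel": [-0.65, 0, -4.28], "turn": [0, 0, 0], "gripper": 0.1}

```text
t: 7.58
eef_pos: [0.4305, -0.243, 0.1553]
tool_rot: [-0.556, -0.434, 0.559, -0.436]
contact_force: [-7.7, -3.6, 3.2]
grip_width: 0.207
```

servo_tool:
  steps:
    - {"travel": [0.12, 0, -0.43], "turn": [0, 0, 0], "gripper": 0.1}
    - {"travel": [0.26, 0, -0.85], "turn": [0, 0, 0], "gripper": 0.1}
    - {"travel": [0.43, 0, -1.25], "turn": [0, 0, 0], "gripper": 0.1}
    - {"travel": [0.63, 0, -1.65], "turn": [0, 0, 0], "gripper": 0.1}
    - {"travel": [0.86, 0, -2.02], "turn": [0, 0, 0], "gripper": 0.1}
    - {"travel": [1.12, 0, -2.38], "turn": [0, 0, 0], "gripper": 0.1}
    - {"travel": [1.4, 0, -2.73], "turn": [0, 0, 0], "gripper": 0.1}
    - {"travel": [1.7, 0, -3.04], "turn": [0, 0, 0], "gripper": 0.1}
    - {"travel": [1.7, 0, -3.04], "turn": [0, 0, 0], "gripper": 0.1}

```text
t: 8.33
eef_pos: [0.4382, -0.212, 0.1382]
tool_rot: [-0.556, -0.435, 0.558, -0.436]
contact_force: [-6.4, 0.2, 4.9]
grip_width: 0.202
```

Run:
```python
from h import *
print(here(),status.get_state()["contact_force"])
s=viewer.grab_frame("side");crop(s,300,130,400,270,6,"pics/s7c.png")
```

```text
[0.0004 0.0435 0.1382] [-6.44402783  0.1801814   4.8953096 ]
```

View pics/s7c.png

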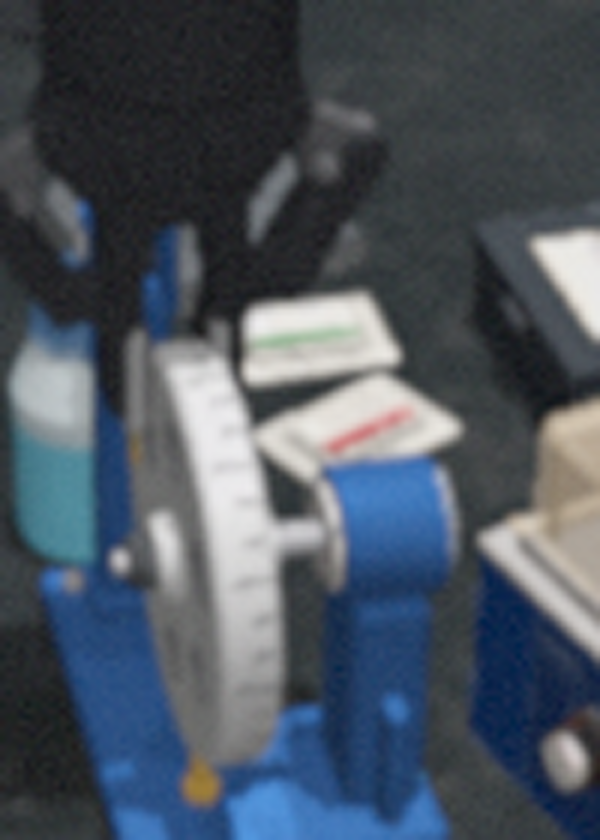

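servo_tool:
  steps:
    - {"travel": [0, 0, 0], "turn": [0, 0, 0], "gripper": 0.45}
    - {"travel": [0, 0, 0], "turn": [0, 0, 0], "gripper": 0.45}
    - {"travel": [0, 0, 0], "turn": [0, 0, 0], "gripper": 0.45}
    - {"travel": [-2, 0, 0], "turn": [0, 0, 0], "gripper": 0.45}
    - {"travel": [-5, 0, 0], "turn": [0, 0, 0], "gripper": 0.45}
    - {"travel": [-9, 0, -4], "turn": [0, 0, 0], "gripper": 0.45}
    - {"travel": [-12, 0, -8], "turn": [0, 0, 0], "gripper": 0.45}
    - {"travel": [-12, 0, -12], "turn": [0, 0, 0], "gripper": 0.45}
    - {"travel": [-12, 0, -13], "turn": [0, 0, 0], "gripper": 0.45}
    - {"travel": [-12, 0, -13], "turn": [0, 0, 0], "gripper": 0.45}

```text
t: 9.22
eef_pos: [0.4734, -0.0817, 0.2588]
tool_rot: [0.558, 0.436, -0.554, 0.438]
contact_force: [0.4, 0.1, -0.8]
grip_width: 0.45
```

Run:
```python
from h import *
print(here())
s=viewer.grab_frame("side");cv2.imwrite("pics/side8.png",s);crop(s,300,130,400,270,6,"pics/s8c.png")
s=viewer.grab_frame("top");cv2.imwrite("pics/top8.png",s);crop(s,270,150,440,260,4,"pics/t8c.png")
```

```text
[0.0023 0.1784 0.2588]
```

View pics/s8c.png

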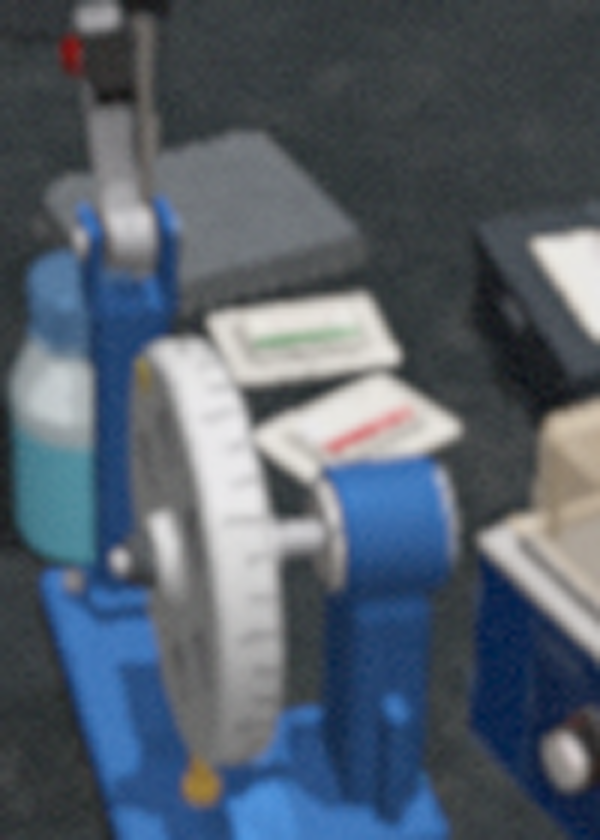

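View pics/t8c.png

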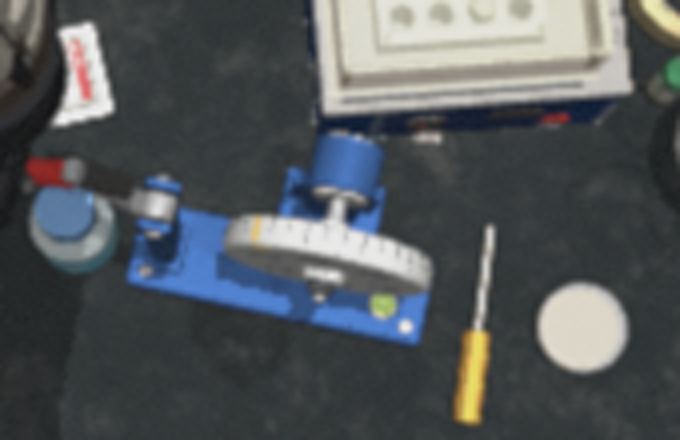

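servo_tool:
  steps:
    - {"gripper": 0.45, "travel": [0, 0, 0], "turn": [0, 0, 0]}
    - {"gripper": 0.45, "travel": [0, 0, 0], "turn": [0, 0, 0]}
    - {"gripper": 0.45, "travel": [0, 0, 0], "turn": [0, 0, 0]}
    - {"gripper": 0.45, "travel": [0, 0, 0], "turn": [0, 0, 0]}
    - {"gripper": 0.45, "travel": [0, 0, 0], "turn": [0, 0, 0]}
    - {"gripper": 0.45, "travel": [0, 0, 0], "turn": [0, 0, 0]}
    - {"gripper": 0.45, "travel": [0, 0, 0], "turn": [0, 0, 0]}
    - {"gripper": 0.45, "travel": [0, 0, 0], "turn": [0, 0, 0]}
    - {"gripper": 0.45, "travel": [0, 0, 0], "turn": [0, 0, 0]}
    - {"gripper": 0.45, "travel": [0, 0, 0], "turn": [0, 0, 0]}

```text
t: 10.15
eef_pos: [0.4709, -0.0857, 0.2563]
tool_rot: [0.557, 0.435, -0.557, 0.435]
contact_force: [-0.2, 0.5, 0.3]
grip_width: 0.453
```

servo_tool:
  steps:
    - {"gripper": 0.45, "travel": [0, 0, 0], "turn": [0, 0, 0]}
    - {"gripper": 0.45, "travel": [0, 0, 0], "turn": [0, 0, 0]}
    - {"gripper": 0.45, "travel": [0, 0, 0], "turn": [0, 0, 0]}
    - {"gripper": 0.45, "travel": [0, 0, 0], "turn": [0, 0, 0]}
    - {"gripper": 0.45, "travel": [0, 0, 0], "turn": [0, 0, 0]}
    - {"gripper": 0.45, "travel": [0, 0, 0], "turn": [0, 0, 0]}
    - {"gripper": 0.45, "travel": [0, 0, 0], "turn": [0, 0, 0]}
    - {"gripper": 0.45, "travel": [0, 0, 0], "turn": [0, 0, 0]}
    - {"gripper": 0.45, "travel": [0, 0, 0], "turn": [0, 0, 0]}
    - {"gripper": 0.45, "travel": [0, 0, 0], "turn": [0, 0, 0]}

```text
t: 10.98
eef_pos: [0.471, -0.0857, 0.2563]
tool_rot: [-0.557, -0.435, 0.557, -0.435]
contact_force: [-0.7, -0.2, -0.4]
grip_width: 0.452
```

servo_tool:
  steps:
    - {"gripper": 0.45, "travel": [0, 0, 0], "turn": [0, 0, 0]}
    - {"gripper": 0.45, "travel": [0, 0, 0], "turn": [0, 0, 0]}
    - {"gripper": 0.45, "travel": [0, 0, 0], "turn": [0, 0, 0]}
    - {"gripper": 0.45, "travel": [0, 0, 0], "turn": [0, 0, 0]}
    - {"gripper": 0.45, "travel": [0, 0, 0], "turn": [0, 0, 0]}
    - {"gripper": 0.45, "travel": [0, 0, 0], "turn": [0, 0, 0]}
    - {"gripper": 0.45, "travel": [0, 0, 0], "turn": [0, 0, 0]}
    - {"gripper": 0.45, "travel": [0, 0, 0], "turn": [0, 0, 0]}
    - {"gripper": 0.45, "travel": [0, 0, 0], "turn": [0, 0, 0]}
    - {"gripper": 0.45, "travel": [0, 0, 0], "turn": [0, 0, 0]}

```text
t: 11.82
eef_pos: [0.4709, -0.0857, 0.2563]
tool_rot: [-0.557, -0.435, 0.557, -0.435]
contact_force: [0.0, -0.2, -0.6]
grip_width: 0.449
```

Run:
```python
from h import *
for i in range(2):
  s=viewer.grab_frame("top");cv2.imwrite(f"pics/top9_{i}.png",s)
s2=viewer.grab_frame("side");cv2.imwrite("pics/side9.png",s2)
a=cv2.imread("pics/top5.png")
im=np.vstack([cv2.resize(k[185:240,310:390],None,fx=7,fy=5,interpolation=cv2.INTER_CUBIC) for k in (a,s)])
cv2.imwrite("pics/t9c.png",im)
# yellow centroid
for n in ("top0","top5","top8","top9_0","top9_1"):
    k=cv2.imread(f"pics/{n}.png").astype(int)[185:240,318:385]
    w=np.clip((k[...,1]+k[...,2])/2-k[...,0]-40,0,None); w[(k[...,1]-k[...,2])>8]=0
    Y,X=np.mgrid[185:240,318:385]
    if w.sum()>0:
        c=np.array([(w*X).sum(),(w*Y).sum()])/w.sum(); print(n,c.round(2),w.sum(),ang("top",c))
crop(s2,300,130,400,270,6,"pics/s9c.png")
```

```text
top0 [339.83 204.84] 1327.5 [(np.float64(-32.2), np.float64(2.8)), (np.float64(-144.2), np.float64(10.0))]
top5 [344.23 208.61] 347.5 [(np.float64(-21.2), np.float64(0.3)), (np.float64(-159.5), np.float64(7.7))]
top8 [335.04 207.89] 267.0 [(np.float64(-44.0), np.float64(0.6)), (np.float64(-132.5), np.float64(5.4))]
top9_0 [335.03 207.87] 269.5 [(np.float64(-44.0), np.float64(0.6)), (np.float64(-132.5), np.float64(5.4))]
top9_1 [335.12 207.93] 274.5 [(np.float64(-43.8), np.float64(0.6)), (np.float64(-132.8), np.float64(5.4))]
```

View pics/t9c.png

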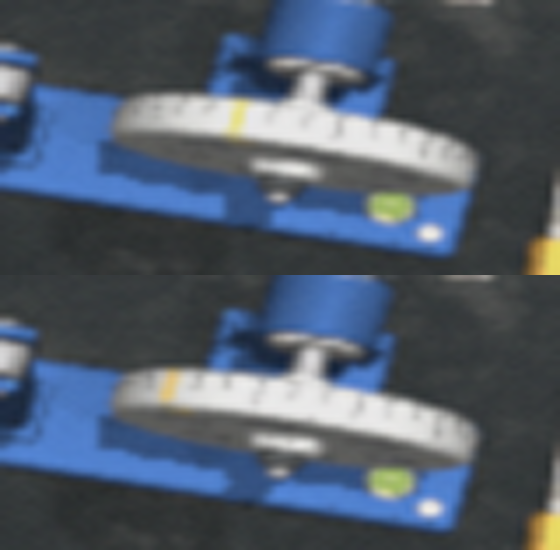

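View pics/s9c.png

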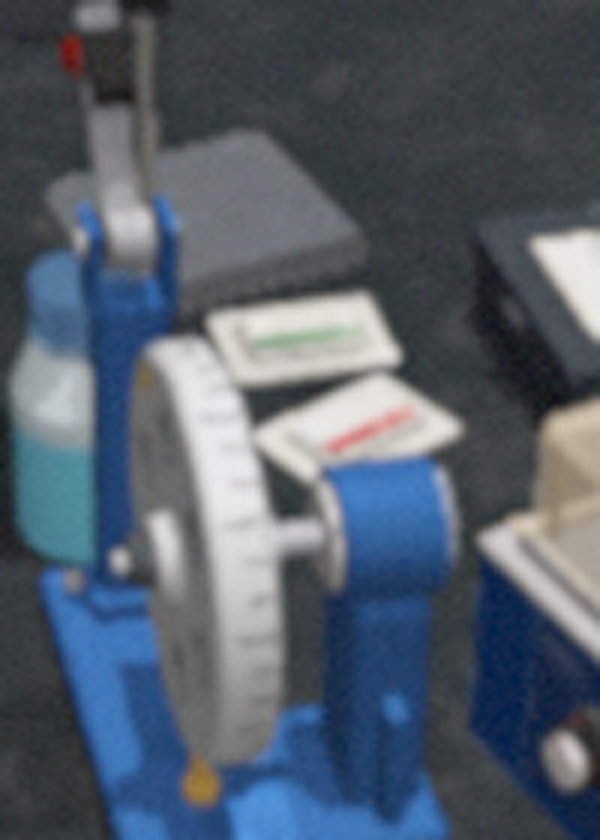

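Run:
```python
from h import *
R=Rtool(PS[2]); print(here(),rel(S((0,0,.23)),R),rel(tcp(0),R))
```

```text
[0.0009 0.1739 0.2563] (array([ 0.3,  0. , -0. ]), array([ 2.63, -0.19, 17.39])) (array([ 0.3,  0. , -0. ]), array([10.33, -0.19, 17.39]))
```

servo_tool:
  steps:
    - {"travel": [0, 0, 4], "turn": [0, 0, 0], "gripper": 0.4}
    - {"travel": [0, 0, 8], "turn": [0, 0, 0], "gripper": 0.4}
    - {"travel": [1, -0.1, 12], "turn": [0, 0, 0], "gripper": 0.4}
    - {"travel": [2.6, -0.1, 16], "turn": [0, 0, 0], "gripper": 0.4}
    - {"travel": [2.6, -0.1, 17.4], "turn": [0, 0, 0], "gripper": 0.4}
    - {"travel": [2.6, -0.1, 17.4], "turn": [0, 0, 0], "gripper": 0.4}
    - {"travel": [5, -0.1, 17.4], "turn": [0, 0, 0], "gripper": 0.4}
    - {"travel": [8, -0.1, 17.4], "turn": [0, 0, 0], "gripper": 0.4}
    - {"travel": [10.3, -0.1, 17.4], "turn": [0, 0, 0], "gripper": 0.4}
    - {"travel": [10.3, -0.1, 17.4], "turn": [0, 0, 0], "gripper": 0.4}

```text
t: 12.8
eef_pos: [0.4251, -0.2518, 0.1491]
tool_rot: [-0.556, -0.438, 0.558, -0.432]
contact_force: [-2.0, 0.6, -2.2]
grip_width: 0.403
```

servo_tool:
  steps:
    - {"travel": [0, 0, 0], "turn": [0, 0, 0], "gripper": 0.4}
    - {"travel": [0, 0, 0], "turn": [0, 0, 0], "gripper": 0.3}
    - {"travel": [0, 0, 0], "turn": [0, 0, 0], "gripper": 0.2}
    - {"travel": [0, 0, 0], "turn": [0, 0, 0], "gripper": 0.1}
    - {"travel": [0, 0, 0], "turn": [0, 0, 0], "gripper": 0.1}
    - {"travel": [0, 0, 0], "turn": [0, 0, 0], "gripper": 0.1}
  grip_force: 25

```text
t: 13.3
eef_pos: [0.4277, -0.2543, 0.1553]
tool_rot: [0.557, 0.435, -0.557, 0.436]
contact_force: [-4.0, 2.1, 6.8]
grip_width: 0.204
```

Run:
```python
from h import *
print(here(),status.get_state()["contact_force"])
s=viewer.grab_frame("side");cv2.imwrite("pics/side10.png",s);crop(s,300,130,400,270,6,"pics/s10c.png")
```

```text
[ 7.000e-04 -1.000e-04  1.553e-01] [-3.98374717  2.05104966  6.84182503]
```

View pics/s10c.png

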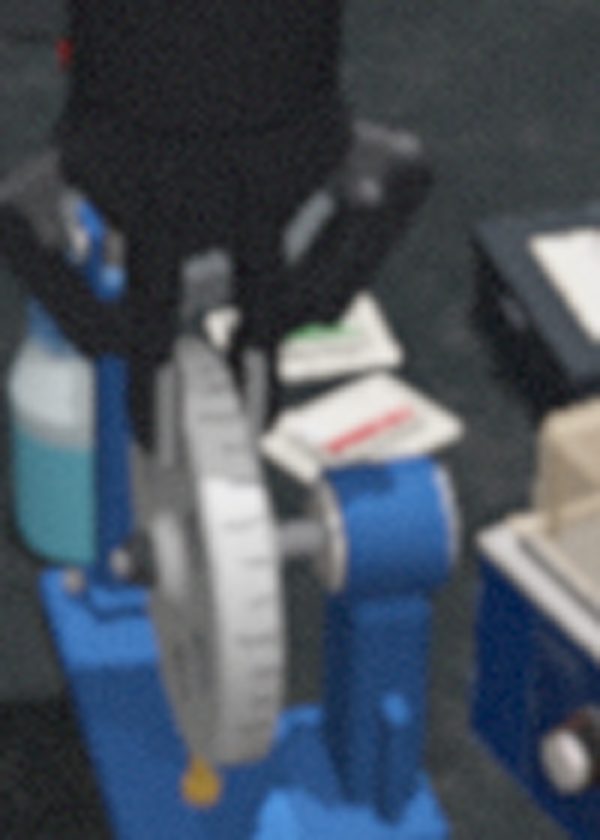

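servo_tool:
  steps:
    - {"travel": [0, 0, 0.3], "turn": [0, 0, 0], "gripper": 0.1}
    - {"travel": [0.03, 0, 0.6], "turn": [0, 0, 0], "gripper": 0.1}
    - {"travel": [0.07, 0, 0.9], "turn": [0, 0, 0], "gripper": 0.1}
    - {"travel": [0.12, 0, 1.2], "turn": [0, 0, 0], "gripper": 0.1}
    - {"travel": [0.12, 0, 1.2], "turn": [0, 0, 0], "gripper": 0.1}
    - {"travel": [0.12, 0, 1.2], "turn": [0, 0, 0], "gripper": 0.1}
    - {"travel": [0.12, 0, 1.2], "turn": [0, 0, 0], "gripper": 0.1}
    - {"travel": [0.12, 0, 1.2], "turn": [0, 0, 0], "gripper": 0.1}

```text
t: 14.02
eef_pos: [0.4251, -0.2647, 0.1536]
tool_rot: [0.558, 0.436, -0.556, 0.435]
contact_force: [-3.7, 4.4, 5.0]
grip_width: 0.204
```

Run:
```python
from h import *
print(here(),status.get_state()["contact_force"],status.get_state()["qvel"].round(3))
s=viewer.grab_frame("side");cv2.imwrite("pics/side11.png",s)
t=viewer.grab_frame("top");cv2.imwrite("pics/top11.png",t);crop(t,270,150,440,260,4,"pics/t11c.png")
im=np.hstack([cv2.resize(cv2.imread(f"pics/side{n}.png")[170:270,315:355],None,fx=6,fy=6,interpolation=cv2.INTER_CUBIC) for n in (9,10,11)])
cv2.imwrite("pics/s11c.png",im)
g=[]
for n in (5,9,10,11):
    k=cv2.cvtColor(cv2.imread(f"pics/side{n}.png"),cv2.COLOR_BGR2GRAY).astype(float)
    # unwrap the rim near back edge
    a=np.radians(np.arange(45,115,.5)); acc=[]
    for x in np.arange(.002,.008,.001):
        q=proj("side",T(PS,np.c_[0*a+x,-.065*np.sin(a),.115+.065*np.cos(a)])).astype(np.float32)
        acc.append(cv2.remap(k,q[None,:,0],q[None,:,1],cv2.INTER_LINEAR)[0])
    v=np.mean(acc,0); v=v-np.convolve(np.pad(v,10,mode="edge"),np.ones(21)/21,"valid")
    z=(v*np.exp(-1j*np.arange(45,115,.5)*2*np.pi/10)*np.hanning(len(v))).sum()
    print(n,"tick phase deg",round(-np.degrees(np.angle(z))/36%10,2),abs(z).round())
```

```text
[ 0.0008 -0.0108  0.1536] [-3.74624006  4.3770011   5.01213986] [-0.001 -0.001 -0.001 -0.001  0.001  0.001]
5 tick phase deg 4.44 311.0
9 tick phase deg 0.44 314.0
10 tick phase deg 0.61 324.0
11 tick phase deg 0.25 287.0
```

View pics/s11c.png

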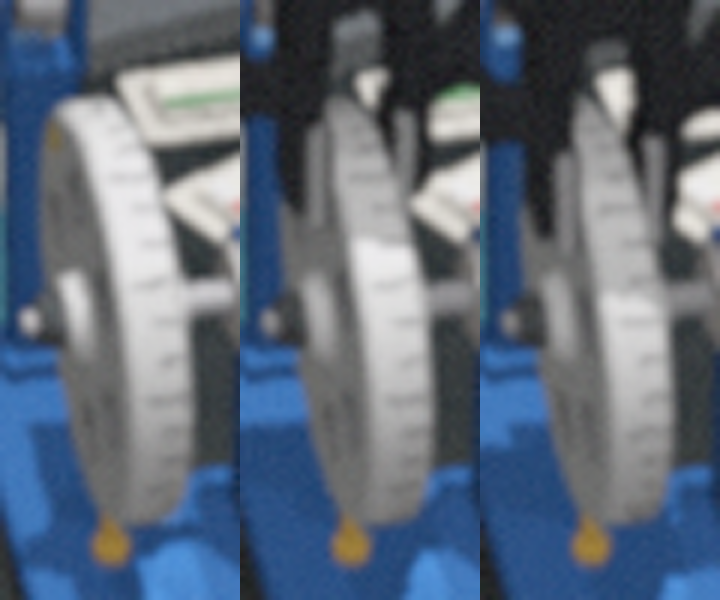

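View pics/t11c.png

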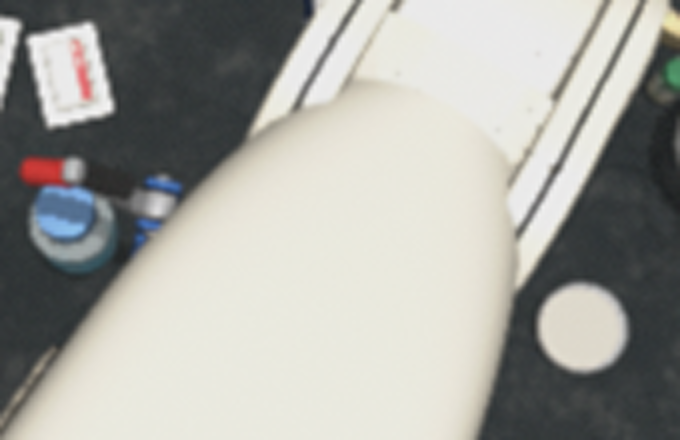

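servo_tool:
  steps:
    - {"travel": [0.02, 0, 0.1], "turn": [0, 0, 0], "gripper": 0.1}
    - {"travel": [0.05, 0, 0.25], "turn": [0, 0, 0], "gripper": 0.1}
    - {"travel": [0.05, 0, 0.25], "turn": [0, 0, 0], "gripper": 0.1}
    - {"travel": [0.05, 0, 0.25], "turn": [0, 0, 0], "gripper": 0.1}
    - {"travel": [0.05, 0, 0.25], "turn": [0, 0, 0], "gripper": 0.1}
    - {"travel": [0.05, 0, 0.25], "turn": [0, 0, 0], "gripper": 0.1}

```text
t: 14.62
eef_pos: [0.4246, -0.2668, 0.1531]
tool_rot: [0.558, 0.436, -0.556, 0.435]
contact_force: [-2.5, 4.9, 4.4]
grip_width: 0.202
```

Run:
```python
from h import *
print(here(),status.get_state()["contact_force"],status.get_state()["grip_width"],abs(status.get_state()["qvel"]).max())
s=viewer.grab_frame("side");cv2.imwrite("pics/side12.png",s);crop(s,280,110,400,260,4,"pics/s12c.png")
for n in (9,12):
    k=cv2.cvtColor(cv2.imread(f"pics/side{n}.png"),cv2.COLOR_BGR2GRAY).astype(float)
    a=np.radians(np.arange(45,115,.5)); acc=[]
    for x in np.arange(.002,.008,.001):
        q=proj("side",T(PS,np.c_[0*a+x,-.065*np.sin(a),.115+.065*np.cos(a)])).astype(np.float32)
        acc.append(cv2.remap(k,q[None,:,0],q[None,:,1],cv2.INTER_LINEAR)[0])
    v=np.mean(acc,0); v=v-np.convolve(np.pad(v,10,mode="edge"),np.ones(21)/21,"valid")
    z=(v*np.exp(-1j*np.arange(45,115,.5)*2*np.pi/10)*np.hanning(len(v))).sum()
    print(n,round(-np.degrees(np.angle(z))/36*1%10,2))
```

```text
[ 0.0008 -0.013   0.1531] [-2.52550835  4.91812058  4.4166982 ] 0.2015553444812511 0.0014706513211136681
9 0.44
12 2.31
```

View pics/s12c.png

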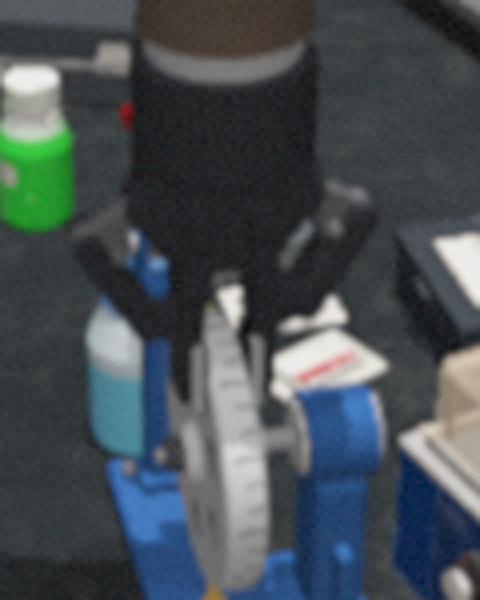

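```bash
python3 -c "
from bench import ticket
print(ticket.job_done())"
```

```text
the job is handed in; nothing more can be done
None
```

The job is handed in at about t = 14.7 s, with the rotor still gripped and its heavy side straight down as near as I could measure. The hand-in gave no verdict.

- **Brake:** I flipped the brake arm over onto its rest. The last top picture shows it there.
- **First stop:** Freed from the brake, the rotor swung with its angle falling and stopped with the paint dot at about −22°.
- **Second stop:** I turned it by hand about 75° further the same way and let go. It swung back and stopped at about −44°, and did not move in pictures 2.7 s apart.
- **Heavy side down:** The stops are about 24° apart by the rim lines, or 22–23° by the yellow stripe. That puts each stop about 12° (0.21 rad) short, inside the stated 0.2–0.33 rad. The middle is a dot angle of about −33°.
- **Final position:** I gripped the rotor and turned it back about 12°. My first move fell about 2° short, so I corrected it. The rim-line check then read 2.31° against a target of 2.44°, and the whole-line count agreed with how far the gripper moved.

**Last checks:** The arm was still, the gripper opening matched the rotor's thickness (about 17 mm), and the grip was set to 25 N. I commanded no contact with the bottle, screwdriver or petri dish. In the last top picture the bottle and petri dish were where they had been. The arm hid the screwdriver then, but it was in place in the picture before the final grip. The arm also hid the rotor from the top camera at the end, so the final angle rests on the side view and the gripper position.

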